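# Tip the buckle case lid forward, catch it and let it down shut

### The job

Shut the small wooden buckle case that stands open in the middle of the table: with a fingertip tip its standing lid forward past the point where it starts to fall by itself, catch the falling lid from below on the outside of the fingers, and lower it slowly, over a few seconds, until it is fully shut, so that it never slams. Do not pinch the lid, and leave the things round the case where they stand.

Things in the scene. Friction and masses are not known exactly. Their poses are not given: they have to be found in the camera images.
- case: Open-topped wooden case with brass corners, 130 (x) x 200 (y) x 85 mm high, fixed to the table; the buckles, slicker and block in it are fixed too. Origin at the centre of its underside; -x is its front, turned to the robot within 0.25 rad, +x its back with two brass hinges, z up. Front wall's outer face at x = -65 mm; rim at z = 85 mm.
- case_lid (a joint): Angle of the lid in rad: 0 shut (level on the rim), 1.57 upright, 1.85 leaning back on its stop; it starts at 1.45 to 1.70. Friction hinge with damper (0.09 N m, 0.40 N m s/rad): the lid stays put from about 1.33 to 1.80; below about 1.25 it falls by itself, creeping at first (some 4 s from 1.2 to 0.3), then at 0.5 to 0.65 rad/s at the bottom: a slam. Keep under 0.38 rad/s below 0.35 rad.
- lid_lip (a point): Middle of the lid's free edge, on its underside (the face towards the robot when open). Frame turns with the lid: x from the free edge to the hinge line, y along the edge, z out of the outer face, 12 mm away. Shut, this edge overhangs the case's front wall by 20 mm, 85 mm above the table, so a finger can stay under it until the lid is shut.
- hinge_line (a point): Middle of the lid's hinge line, at the back top edge of the case (65 mm behind its centre, 85 mm above the table); the axis is the case's y axis. The lid is a wooden board 150 mm from hinge line to free edge, 200 mm wide, 12 mm thick, 0.42 to 0.46 kg; its underside contains the hinge line.
- beeswax: Round of beeswax, 48 mm across, 16 mm high, loose, in front of the case to the left; leave it. Origin at the centre of its underside.
- tape_measure: Teal tape measure, 64x80x25 mm, loose, in front of the case to the right; leave it. Origin at the centre of its underside.
- pattern_weight: Brown leather-covered block weight, 61x61x54 mm, loose, beside the case on the left; leave it. Origin at the centre of its underside.
- thread_cone: Orange cone of thread, 62 mm across, 98 mm high, loose, beside the case on the right; leave it. Origin at the centre of its underside.

How it is judged:
On the way, in this order (a step that is already met when the one before it is completed fails the run):
1. the lid is tipped forward past its balance (below 1.2 rad) (value of joint case_lid below 1.2 rad).
2. the lid, partly down (0.1 to 0.6 rad), rests on the fingers for 0.3 s (value of joint case_lid between 0.1 and 0.6 rad and contact force between the fingers and case_lid above 0.15 N), for 0.3 s.
At the end, for the whole second after the job is handed in: The lid is fully shut (within 0.03 rad) and at rest, and the beeswax, tape measure, weight and thread cone are within 20 mm of where they stood (value of joint case_lid below 0.03 rad and velocity of joint case_lid between -0.03 and 0.03 rad/s and distance of each of beeswax, tape_measure, pattern_weight, thread_cone from where it was at the start of the episode below 0.02 m); the robot touches nothing.
It fails at once if the lid slams: it falls faster than 0.38 rad/s below 0.35 rad (the last 0.04 rad excepted) (value of joint case_lid between 0.04 and 0.35 rad and velocity of joint case_lid below -0.38 rad/s).
It fails at once if the lid is pinched or pressed hard (more than 18 N of finger force) (contact force between the fingers and case_lid above 18 N).
It fails at once if a bystander is knocked or lifted (moved more than 30 mm) (distance of any of beeswax, tape_measure, pattern_weight, thread_cone from where it was at the start of the episode above 0.03 m).
It also fails if it takes over 58 s, if anything falls off the work surface, if the arm or the gripper's body presses on something with over 40 N, if the wrist force passes 120 N, or if a joint passes its speed limit or range.

### The arm

A 6-joint arm with a two-finger parallel gripper is mounted at the origin on a cart in front of the work surface, level with it; the furniture and walls round the work are solid. World frame = base frame: x ahead of the robot, y to its left, z up, the work surface at z = 0. Lengths are in m, angles in rad, forces in N, time in s.
With the tool pointing down it reaches from about 0.4 to 0.825 m from the base axis. Payload 7 kg.
Tool frame: the origin (TCP) lies between the finger pads; the fingertips stand 8 mm ahead of it and the grasp point (between the pads) lies 11 mm behind it (arm.finger_overhang is the distance from the TCP to the fingertips, in m); z points along the fingers, y is the line along which they close (so a half turn about z gives the same grasp; the last joint's range is limited). The gripper opens to 88 mm and grips with 3 to 60 N. Pads are 19 mm wide; open, the fingers measure 130 mm over their backs; the gripper's body (78 mm by 193 mm) begins 47 mm behind the grasp point.
Start: joints at [-0.921, 0.359, 0.012, 0, -1.224, -0.288], TCP at [0.239, -0.631, 0.235] pointing down, gripper open.
Joint ranges: [-3.07, 3.07], [-1.43, 2.12], [-1.02, 1.25], [-3.03, 1.67], [-3.05, -0], [-3.03, 3.03]. Speed limits (rad/s): [2.39, 2.39, 3.01, 3.14, 3.14, 3.14].

### API

Orientations are given as [roll, pitch, yaw] about the fixed x, y, z axes, in that order (R = Rz(yaw) Ry(pitch) Rx(roll)).
In Python, from station import arm gives the robot as it stands.
- The arm moves only by the tool move_arm, never from a script. Its argument "rows" is text: rows parted by semicolons, each of 7 numbers parted by spaces: the turn, a rotation vector about the tool's x, y, z in degrees, then the shift along the tool's x, y, z in m, then the finger opening in m, from 0 to 0.0876. A call has 1 to 8 rows; each row shifts and turns the commanded pose from where the row before left it, along the tool's axes as they then stand; what a row does not reach is not made up. A row lasts 1/8 s, in which the tool goes at most 62.5 mm and 10.7 degrees, less where a joint would pass 70% of its speed; a pose out of reach is approached as far as the arm can. A call is refused whole if a number of a shift passes 0.0625 or a number of a turn 10.7, either way. A call with a gripper value outside its range is refused whole. The fingers move at their own pace and stop on an object; "squeeze" is the grip in N (left out, the last holds). Time passes only in rows, so rows that do not move let the fingers close. It gives the time, the measured TCP pose, the force, the opening and the grip force at its end, in the units of the state.
- arm.get_state(): the state, without advancing time (a new reading comes with each control period).
- arm.grab_frame(name): name is "scene" or "top" or "wrist"; returns (picture, depth): 420x560x3 uint8, blue, green, red; 420x560 float32, m along the optical axis (not along the pixel's ray), 0 where there is no reading.
- arm.camera_model(name): a dict with "mtx" (3x3 intrinsics, pixels), "camera_from_world" (4x4, takes a point from world to camera coordinates); the wrist camera has in their place "mount" (4x4, takes a point from camera to tool coordinates, whose origin is the TCP and whose axes are the flange's). Camera axes: x right, y down, z forward; pixel columns grow to the right and rows downward; lengths in m; the calibration is good to about 2 mm. The wrist camera is an equidistant fisheye: a pixel r from the principal point sees the ray r / f radians off the axis. A picture is of the moment at which its call begins: read the wrist's pose just before it. camera_model takes no time and is no camera call.
- arm.job_done(): hands the job in; it is judged then, once.
The state is a dict: "t": time; "q": joint angles; "qd": joint speeds; "joint_efforts": joint torques, N m; "eef_pos": TCP position; "ee_rot": TCP orientation; "force": force on the tool from outside, world axes, zero at the start; "moment": the same for the moment, N m; "width": finger opening in m; "gripper_force": force on a finger pad.
Only numpy, scipy, OpenCV 4.12 (cv2) and the standard library are available. Lean on these libraries where they do the work, as an engineer would, in place of code of your own. Each camera call takes 0.05 s, during which the arm holds its last target. There are 200 camera calls.

## Working session

There is one attempt and no reset: what is moved stays moved. The work goes in short steps, Python scripts to look and compute and a tool call to move; the robot and the scene stay as the last step left them, time stands still between calls to the robot, and variables do not carry over. Pictures are saved under pics/ and viewed, at most 10 in all, crops included, and the job is handed in when it is done.

Besides the shell and the picture viewer there is one more tool, called as name(argument=value, ...), one argument or row to a line, values as JSON. move_arm: Moves the arm, as the interface text tells. Its arguments: {"type":"object","properties":{"rows":{"type":"string"},"squeeze":{"type":"number"}},"required":["rows"]}

```bash
mkdir -p pics; ls; python3 - <<'E'
from station import arm
import cv2,numpy as np
s=arm.get_state();print(s)
for n in("scene","top"):
    p,d=arm.grab_frame(n);cv2.imwrite(f"pics/{n}.png",p);np.save(f"pics/{n}.npy",d)
    m=arm.camera_model(n);np.savez(f"pics/{n}_m.npz",**{k:np.array(v) for k,v in m.items()});print(m)
E
```

```text
pics
{'t': 0.0, 'q': array([-9.20927607e-01,  3.59362595e-01,  1.10295925e-02, -3.57711317e-04,
       -1.22411656e+00, -2.88132133e-01]), 'qd': array([ 0.00097189, -0.00061671, -0.00071743,  0.00069645,  0.00061013,
       -0.00251851]), 'joint_efforts': array([-5.42303678e-04, -5.82724357e+01,  2.93059194e+01,  6.99701786e+00,
        7.06247418e-03, -1.53426822e-04]), 'eef_pos': array([ 0.23869643, -0.6308515 ,  0.2336243 ]), 'ee_rot': array([ 3.13991201e+00, -1.47423105e-04, -2.77997776e+00]), 'force': array([ 0.32462938,  0.97467151, -0.02254907]), 'moment': array([ 0.01483998, -0.01030189,  0.02717427]), 'gripper_force': 0.0, 'width': 0.08785097933605972}
{'mtx': array([[380.9065157 ,   0.        , 277.61559535],
       [  0.        , 380.9065157 , 207.41455557],
       [  0.        ,   0.        ,   1.        ]]), 'camera_from_world': array([[-0.89081658, -0.4537178 , -0.02420691,  0.45019356],
       [-0.19648302,  0.43271178, -0.87986075,  0.15806163],
       [ 0.4096831 , -0.7790383 , -0.47461467,  0.69509538],
       [ 0.        ,  0.        ,  0.        ,  1.        ]])}
{'mtx': array([[433.85603328,   0.        , 278.45400509],
       [  0.        , 433.85603328, 214.73304923],
       [  0.        ,   0.        ,   1.        ]]), 'camera_from_world': array([[-0.02542489, -0.99948624,  0.01951496,  0.01158469],
       [-0.98501537,  0.02171617, -0.17109389,  0.5329257 ],
       [ 0.1705822 , -0.02357258, -0.98506144,  0.84684326],
       [ 0.        ,  0.        ,  0.        ,  1.        ]])}
```

View pics/scene.png

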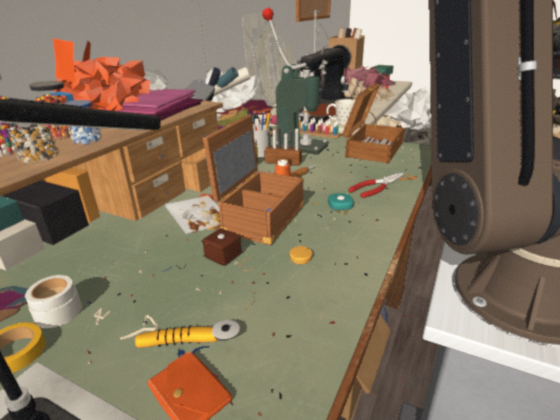

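View pics/top.png

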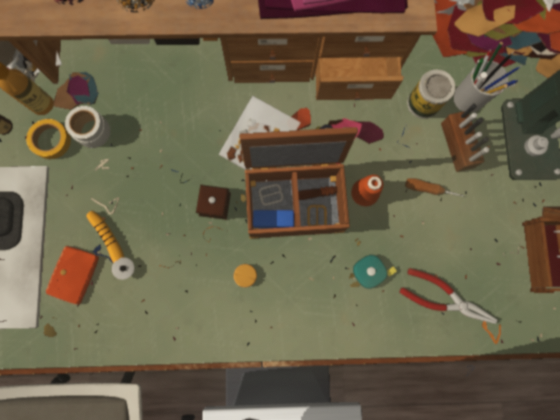

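The top view shows the case at about (296,200) with its front rim from (248,233) to (347,228). The lid's top edge runs from (243,133) to (354,130). Beeswax is at (245,275), the tape at (370,271), the weight at (212,201) and the cone at (371,188).

```bash
cat > h.py <<'E'
import numpy as np
def cloud(n):
    m=np.load(f"pics/{n}_m.npz");d=np.load(f"pics/{n}.npy");K=m["mtx"];T=np.linalg.inv(m["camera_from_world"])
    v,u=np.mgrid[:420,:560]
    P=np.stack([(u-K[0,2])/K[0,0]*d,(v-K[1,2])/K[1,1]*d,d,np.ones_like(d)],-1)@T.T
    P=P[...,:3];P[d==0]=np.nan;return P
E
python3 - <<'E'
from h import *
import cv2
np.set_printoptions(precision=4,suppress=True)
t=cloud("top");s=cloud("scene")
for n,(u,v) in dict(wax=(245,275),tape=(370,271),wt=(212,201),cone=(372,183),lidtopL=(246,134),lidtopR=(352,131),frontL=(252,232),frontR=(344,227)).items(): print(n,np.nanmedian(t[v-1:v+2,u-1:u+2].reshape(-1,3),0))
# rim points (z 0.075..0.095) within region
for nm,P in(("top",t),("scene",s)):
    A=P.reshape(-1,3);A=A[np.isfinite(A).all(1)]
    R=A[(abs(A[:,2]-.085)<.006)&(A[:,0]>.4)&(A[:,0]<.72)&(abs(A[:,1]+.02)<.125)]
    print(nm,len(R)); 
    r=cv2.minAreaRect(R[:,:2].astype(np.float32)*1000);print(r,cv2.boxPoints(r))
    L=A[(A[:,2]>.11)&(A[:,2]<.26)&(A[:,0]>.5)&(A[:,0]<.72)&(abs(A[:,1]+.02)<.13)]
    for _ in range(6):
        c=np.median(L,0) if _==0 else L.mean(0);U,S,V=np.linalg.svd(L-c,full_matrices=False);n=V[2];n=n*np.sign(-n[0]);e=(L-c)@n
        L=L[abs(e)<max(2*np.std(e),.003)]
    print(len(L),c,n,np.std(e),L.min(0),L.max(0),"lid ang",np.pi/2-np.arctan2(n[2],-n[0])if 0 else np.arctan2(np.hypot(n[0],n[1]),-n[2]))
E
```

```text
wax [0.413  0.0709 0.0127]
tape [ 0.4144 -0.188   0.025 ]
wt [0.5636 0.1346 0.0516]
cone [ 0.5859 -0.1879  0.0881]
lidtopL [0.6388 0.0542 0.2324]
lidtopR [ 0.641  -0.1238  0.2327]
frontL [0.4934 0.0523 0.0833]
frontR [ 0.4993 -0.1286  0.0827]
top 1415
((560.96142578125, -36.993896484375), (132.1950225830078, 200.26922607421875), 2.2905983924865723) [[ 490.9146   60.4189]
 [ 498.9189 -139.6903]
 [ 631.0082 -134.4067]
 [ 623.004    65.7025]]
3057 [ 0.631  -0.0334  0.1811] [-0.9963 -0.0402  0.0758] 0.0007975401187828661 [ 0.6224 -0.1331  0.1101] [0.6416 0.0659 0.2364] lid ang 1.6466559558932876
scene 790
((567.1285400390625, -35.53186798095703), (142.3307342529297, 204.04434204101562), 2.160560131072998) [[ 492.1675   63.7348]
 [ 499.86   -140.1644]
 [ 642.0896 -134.7986]
 [ 634.3971   69.1007]]
2455 [ 0.6317 -0.0225  0.1752] [-0.9967 -0.0392  0.0711] 0.0009629754105515221 [ 0.6221 -0.135   0.1101] [0.6423 0.0673 0.2354] lid ang 1.6419531257259439
```

```bash
cat >> h.py <<'E'
from scipy.spatial.transform import Rotation as Ro, Slerp
YAW=.04; C=np.array([.561,-.037,0.])
def Rt(pdeg):
    p=np.radians(pdeg);c,s=np.cos(YAW),np.sin(YAW);y=np.array([-s,c,0]);z=np.array([np.cos(p)*c,np.cos(p)*s,-np.sin(p)])
    return Ro.from_matrix(np.stack([np.cross(y,z),y,z],1))
def tip(xc,z,pdeg,yc=0.):  # TCP for tip centre at case (xc,yc), height z
    t=C+[xc*np.cos(YAW)-yc*np.sin(YAW),xc*np.sin(YAW)+yc*np.cos(YAW),z]
    return t-.008*Rt(pdeg).as_matrix()[:,2]
def where(s):
    R=Ro.from_euler('xyz',s["ee_rot"]).as_matrix();t=s["eef_pos"]+.008*R[:,2]-C
    c,sn=np.cos(YAW),np.sin(YAW)
    return np.array([c*t[0]+sn*t[1],-sn*t[0]+c*t[1],t[2]]),np.degrees(np.arcsin(-R[2,2]))
def rows(p0,R0,p1,R1,n,w=0):
    sl=Slerp([0,1],Ro.concatenate([R0,R1]));out=[];ps=[p0+(p1-p0)*k/n for k in range(n+1)];rs=[sl(k/n) for k in range(n+1)]
    for k in range(n):
        rv=np.degrees((rs[k].inv()*rs[k+1]).as_rotvec());d=rs[k].inv().apply(ps[k+1]-ps[k])
        out.append(" ".join("%.1f"%x for x in rv)+" "+" ".join("%.4f"%x for x in d)+f" {w}")
    return "; ".join(out)
E
python3 - <<'E'
from h import *
from station import arm
np.set_printoptions(precision=4,suppress=True)
print(arm.camera_model("wrist")["mount"])
t=cloud("top")
for x in np.arange(.62,.9,.03):
    m=(abs(t[...,0]-x)<.015)&(abs(t[...,1]+.04)<.13);print(round(x,2),np.nanpercentile(t[m][:,2],98) if m.any() else None)
s=arm.get_state();p=s["eef_pos"];R=Ro.from_euler('xyz',s["ee_rot"])
a=p+[0,0,.12];print(rows(p,R,a,R,3))
b=tip(-.12,.33,60);print(b);print(rows(a,R,b,Rt(60),16))
E
```

```text
[[ 0.0003 -0.9625 -0.2714  0.0724]
 [ 1.      0.0007 -0.0012  0.0002]
 [ 0.0014 -0.2714  0.9625 -0.1499]
 [ 0.      0.      0.      1.    ]]
0.62 0.23119124321851375
0.65 0.2348641304743699
0.68 0.02939607319449053
0.71 0.0378721604390759
0.74 0.035737048695729405
0.77 0.0347459481068657
0.8 0.09314109581721298
0.83 0.21363907023147002
0.86 0.24339064847888303
0.89 0.2426548010733321
0.0 0.0 0.0 0.0000 0.0001 -0.0400 0; 0.0 0.0 0.0 0.0000 0.0001 -0.0400 0; 0.0 0.0 0.0 0.0000 0.0001 -0.0400 0
[ 0.4371 -0.042   0.3369]
0.3 -1.9 1.1 -0.0246 0.0300 0.0011 0; 0.3 -1.9 1.1 -0.0240 0.0305 0.0017 0; 0.3 -1.9 1.1 -0.0233 0.0310 0.0023 0; 0.3 -1.9 1.1 -0.0226 0.0315 0.0029 0; 0.3 -1.9 1.1 -0.0219 0.0319 0.0035 0; 0.3 -1.9 1.1 -0.0211 0.0324 0.0040 0; 0.3 -1.9 1.1 -0.0204 0.0328 0.0045 0; 0.3 -1.9 1.1 -0.0196 0.0332 0.0049 0; 0.3 -1.9 1.1 -0.0187 0.0336 0.0054 0; 0.3 -1.9 1.1 -0.0179 0.0340 0.0058 0; 0.3 -1.9 1.1 -0.0170 0.0344 0.0062 0; 0.3 -1.9 1.1 -0.0161 0.0347 0.0065 0; 0.3 -1.9 1.1 -0.0152 0.0351 0.0069 0; 0.3 -1.9 1.1 -0.0143 0.0354 0.0072 0; 0.3 -1.9 1.1 -0.0134 0.0357 0.0074 0; 0.3 -1.9 1.1 -0.0124 0.0360 0.0076 0
```

move_arm(
  rows="0 0 0 0 0 -0.04 0; 0 0 0 0 0 -0.04 0; 0 0 0 0 0 -0.04 0; 0.3 -1.9 1.1 -0.0246 0.03 0.0011 0; 0.3 -1.9 1.1 -0.024 0.0305 0.0017 0; 0.3 -1.9 1.1 -0.0233 0.031 0.0023 0; 0.3 -1.9 1.1 -0.0226 0.0315 0.0029 0; 0.3 -1.9 1.1 -0.0219 0.0319 0.0035 0",
)

```text
t: 1.1
eef_pos: [0.3009, -0.4459, 0.3489]
ee_rot: [-3.124, 0.168, -2.875]
force: [0.6, 0.2, 0.4]
width: 0.0133
gripper_force: 0.0
```

move_arm(
  rows="0.3 -1.9 1.1 -0.0211 0.0324 0.004 0; 0.3 -1.9 1.1 -0.0204 0.0328 0.0045 0; 0.3 -1.9 1.1 -0.0196 0.0332 0.0049 0; 0.3 -1.9 1.1 -0.0187 0.0336 0.0054 0; 0.3 -1.9 1.1 -0.0179 0.034 0.0058 0; 0.3 -1.9 1.1 -0.017 0.0344 0.0062 0; 0.3 -1.9 1.1 -0.0161 0.0347 0.0065 0; 0.3 -1.9 1.1 -0.0152 0.0351 0.0069 0",
)

```text
t: 2.1
eef_pos: [0.3987, -0.1514, 0.3417]
ee_rot: [-3.129, 0.437, -3.032]
force: [-0.2, 0.3, -0.0]
width: 0.0
gripper_force: 0.0
```

```bash
python3 - <<'E'
from h import *
from station import arm
s=arm.get_state();p=s["eef_pos"];R=Ro.from_euler('xyz',s["ee_rot"]);print(where(s),s["q"],s["width"],s["force"])
b=tip(-.08,.33,60);print(rows(p,R,b,Rt(60),6))
c=tip(.135,.30,60);print(rows(b,Rt(60),c,Rt(60),8))
d=tip(.135,.212,60);print(rows(c,Rt(60),d,Rt(60),4))
E
```

```text
(array([-0.16336932, -0.10764096,  0.33448282]), np.float64(64.95133497378762)) [ 0.12089704 -0.40405959 -0.57547531  0.02166193 -0.96264725 -1.59350846] 1.0828906455015539e-05 [-0.2446625   0.26849237 -0.02360149]
0.2 -0.8 0.6 -0.0133 0.0171 0.0069 0; 0.2 -0.8 0.6 -0.0130 0.0172 0.0070 0; 0.2 -0.8 0.6 -0.0127 0.0174 0.0071 0; 0.2 -0.8 0.6 -0.0124 0.0175 0.0072 0; 0.2 -0.8 0.6 -0.0121 0.0177 0.0074 0; 0.2 -0.8 0.6 -0.0118 0.0178 0.0075 0
0.0 0.0 0.0 -0.0214 -0.0000 0.0167 0; 0.0 0.0 0.0 -0.0214 -0.0000 0.0167 0; 0.0 0.0 0.0 -0.0214 -0.0000 0.0167 0; 0.0 0.0 0.0 -0.0214 -0.0000 0.0167 0; 0.0 0.0 0.0 -0.0214 0.0000 0.0167 0; 0.0 0.0 0.0 -0.0214 -0.0000 0.0167 0; 0.0 0.0 0.0 -0.0214 -0.0000 0.0167 0; 0.0 0.0 0.0 -0.0214 -0.0000 0.0167 0
0.0 0.0 0.0 0.0110 0.0000 0.0191 0; 0.0 0.0 0.0 0.0110 0.0000 0.0191 0; 0.0 0.0 0.0 0.0110 0.0000 0.0191 0; 0.0 0.0 0.0 0.0110 0.0000 0.0191 0
```

move_arm(
  rows="0.2 -0.8 0.6 -0.0133 0.0171 0.0069 0; 0.2 -0.8 0.6 -0.013 0.0172 0.007 0; 0.2 -0.8 0.6 -0.0127 0.0174 0.0071 0; 0.2 -0.8 0.6 -0.0124 0.0175 0.0072 0; 0.2 -0.8 0.6 -0.0121 0.0177 0.0074 0; 0.2 -0.8 0.6 -0.0118 0.0178 0.0075 0; 0 0 0 0 0 0 0; 0 0 0 0 0 0 0",
)

```text
t: 3.1
eef_pos: [0.4766, -0.0414, 0.3361]
ee_rot: [-3.139, 0.519, -3.1]
force: [-0.3, -0.5, 0.3]
width: 0.0005
gripper_force: 0.0
```

```bash
python3 - <<'E'
from h import *
from station import arm
s=arm.get_state();p=s["eef_pos"];R=Ro.from_euler('xyz',s["ee_rot"]);print(where(s),s["q"],s["force"])
c=tip(.135,.30,60);print(rows(p,R,c,Rt(60),7))
d=tip(.135,.212,60);print(rows(c,Rt(60),d,Rt(60),5))
E
```

```text
(array([-0.08052979, -0.0010119 ,  0.32919459]), np.float64(60.27941612182318)) [ 0.49721473 -0.37740388 -0.72346331  0.31962962 -0.77808074 -2.20479604] [-0.27035698 -0.53713206  0.33901506]
-0.0 -0.0 0.0 -0.0247 0.0001 0.0189 0; -0.0 -0.0 0.0 -0.0247 0.0001 0.0189 0; -0.0 -0.0 0.0 -0.0246 0.0001 0.0189 0; -0.0 -0.0 0.0 -0.0246 0.0001 0.0189 0; -0.0 -0.0 0.0 -0.0246 0.0001 0.0190 0; -0.0 -0.0 0.0 -0.0246 0.0001 0.0190 0; -0.0 -0.0 0.0 -0.0246 0.0001 0.0190 0
0.0 0.0 0.0 0.0088 0.0000 0.0152 0; 0.0 0.0 0.0 0.0088 0.0000 0.0152 0; 0.0 0.0 0.0 0.0088 0.0000 0.0152 0; 0.0 0.0 0.0 0.0088 0.0000 0.0152 0; 0.0 0.0 0.0 0.0088 0.0000 0.0152 0
```

move_arm(
  rows="0 0 0 -0.0247 0 0.0189 0; 0 0 0 -0.0247 0 0.0189 0; 0 0 0 -0.0247 0 0.0189 0; 0 0 0 -0.0246 0 0.0189 0; 0 0 0 -0.0246 0 0.019 0; 0 0 0 -0.0246 0 0.019 0; 0 0 0 -0.0246 0 0.019 0; 0 0 0 0 0 0 0",
)

```text
t: 4.1
eef_pos: [0.6935, -0.0336, 0.3056]
ee_rot: [-3.138, 0.517, -3.101]
force: [-0.4, -0.3, -1.3]
width: 0.0
gripper_force: 0.0
```

move_arm(
  rows="0 0 0 0.0088 0 0.0152 0; 0 0 0 0.0088 0 0.0152 0; 0 0 0 0.0088 0 0.0152 0; 0 0 0 0.0088 0 0.0152 0; 0 0 0 0.0088 0 0.0152 0; 0 0 0 0 0 0 0",
)

```text
t: 4.85
eef_pos: [0.6904, -0.0339, 0.2178]
ee_rot: [-3.138, 0.517, -3.101]
force: [0.6, 0.6, 0.4]
width: 0.0003
gripper_force: 0.0
```

```bash
python3 - <<'E'
from h import *
from station import arm
import cv2
s=arm.get_state();p=s["eef_pos"];R=Ro.from_euler('xyz',s["ee_rot"]);print(where(s),s["q"],s["force"])
f,_=arm.grab_frame("scene");cv2.imwrite("pics/s2.png",cv2.resize(f[80:280,130:400],None,fx=2.5,fy=2.5))
print(rows(p,R,tip(.105,.212,60),Rt(60),2))
print(rows(p,Rt(60),p+[-.007,0,0],Rt(60),1))
E
```

```text
(array([ 0.13338224, -0.00212387,  0.21089474]), np.float64(60.38603144744297)) [ 0.28386401  0.13947038 -0.57453678  0.34184937 -0.37316829 -2.10325307] [0.5539257  0.63419766 0.42164994]
-0.1 -0.2 0.0 0.0121 0.0010 -0.0075 0; -0.1 -0.2 0.0 0.0121 0.0010 -0.0075 0
0.0 0.0 0.0 0.0061 0.0003 -0.0035 0
```

View pics/s2.png

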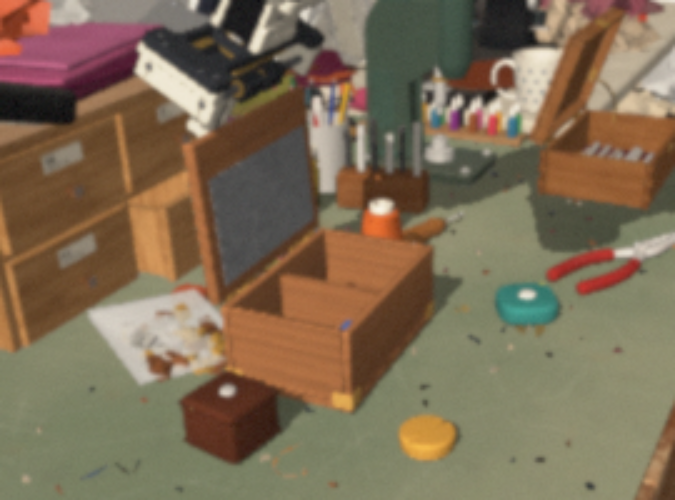

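move_arm(
  rows="0 0 0 0.0061 0.0003 -0.0035 0; 0 0 0 0.0061 0.0003 -0.0035 0; 0 0 0 0.0061 0.0003 -0.0035 0; 0 0 0 0.0061 0.0003 -0.0035 0; 0 0 0 0.0061 0.0003 -0.0035 0; 0 0 0 0.0061 0.0003 -0.0035 0; 0 0 0 0.0061 0.0003 -0.0035 0; 0 0 0 0.0061 0.0003 -0.0035 0",
)

```text
t: 5.9
eef_pos: [0.635, -0.0328, 0.219]
ee_rot: [-3.139, 0.519, -3.1]
force: [1.1, -1.5, 3.1]
width: 0.0002
gripper_force: 1.1
```

move_arm(
  rows="0 0 0 0.0061 0.0003 -0.0035 0; 0 0 0 0.0061 0.0003 -0.0035 0; 0 0 0 0.0061 0.0003 -0.0035 0; 0 0 0 0.0061 0.0003 -0.0035 0; 0 0 0 0.0061 0.0003 -0.0035 0",
)

```text
t: 6.52
eef_pos: [0.5998, -0.0326, 0.2191]
ee_rot: [-3.139, 0.519, -3.1]
force: [0.7, -0.0, -0.1]
width: 0.0003
gripper_force: 0.4
```

```bash
cat > lid.py <<'E'
from h import *
from station import arm
def look():
    s=arm.get_state();print("t",s["t"],where(s),s["q"].round(2),s["force"].round(1))
    n="scene";_,d=arm.grab_frame(n);np.save("pics/now.npy",d)
    m=np.load("pics/scene_m.npz");K=m["mtx"];T=np.linalg.inv(m["camera_from_world"]);v,u=np.mgrid[:420,:560]
    P=(np.stack([(u-K[0,2])/K[0,0]*d,(v-K[1,2])/K[1,1]*d,d,np.ones_like(d)],-1)@T.T)[...,:3][d>0]-C
    c,sn=np.cos(YAW),np.sin(YAW);x=c*P[:,0]+sn*P[:,1];y=-sn*P[:,0]+c*P[:,1];z=P[:,2]
    # slice at lid's left part, away from gripper
    k=(y>.06)&(y<.098)&(z>.09)&(z<.25)&(x>-.11)&(x<.1);x,y,z=x[k],y[k],z[k]
    th=np.arctan2(z-.085,.065-x);r=np.hypot(z-.085,.065-x);g=(r>.05)&(r<.155)
    h,e=np.histogram(th[g],bins=40,range=(0,2));i=h.argmax();print("lid angle (either face)",np.median(th[g]),"mode",e[i],h[i],g.sum())
    return s
E
python3 - <<'E'
from lid import *
s=look();p=s["eef_pos"];R=Ro.from_euler('xyz',s["ee_rot"])
print(rows(p,R,p+[-.007,0,0],R,1))
E
```

```text
t 6.525 (array([0.04295269, 0.00280302, 0.21215017]), np.float64(60.252467300354475)) [ 0.33 -0.02 -0.78  0.45 -0.34 -2.25] [ 0.7 -0.  -0.1]
lid angle (either face) 1.1988870446122961 mode 1.1500000000000001 201 377
0.0 0.0 0.0 0.0061 0.0003 -0.0035 0
```

move_arm(
  rows="0 0 0 0.0061 0.0003 -0.0035 0; 0 0 0 0.0061 0.0003 -0.0035 0; 0 0 0 0 0 0 0",
)

```text
t: 6.95
eef_pos: [0.5857, -0.0327, 0.2192]
ee_rot: [-3.139, 0.519, -3.1]
force: [0.4, -0.2, -0.0]
width: 0.0005
gripper_force: 0.0
```

```bash
python3 - <<'E'
from lid import *
s=look();p=s["eef_pos"];R=Ro.from_euler('xyz',s["ee_rot"])
a=p+[0,0,.048];b=tip(-.13,.257,60);c=tip(-.13,.17,60);d=tip(-.0566,.1606,60)
print(rows(p,R,a,R,2));print(rows(a,R,b,Rt(60),4));print(rows(b,Rt(60),c,Rt(60),2));print(rows(c,Rt(60),d,Rt(60),3))
E
```

```text
t 6.95 (array([0.02878582, 0.00327369, 0.21225182]), np.float64(60.24815279096152)) [ 0.34 -0.05 -0.81  0.46 -0.34 -2.27] [ 0.4 -0.2 -0. ]
lid angle (either face) 1.1010892569171298 mode 1.1 149 324
0.0 0.0 0.0 -0.0119 -0.0001 -0.0208 0; 0.0 0.0 0.0 -0.0119 -0.0001 -0.0208 0
-0.0 -0.1 0.0 0.0349 -0.0008 -0.0190 0; -0.0 -0.1 0.0 0.0349 -0.0008 -0.0190 0; -0.0 -0.1 0.0 0.0348 -0.0008 -0.0191 0; -0.0 -0.1 0.0 0.0348 -0.0008 -0.0191 0
0.0 0.0 0.0 0.0217 0.0000 0.0377 0; 0.0 0.0 0.0 0.0217 0.0000 0.0377 0
0.0 0.0 0.0 -0.0196 0.0000 0.0149 0; 0.0 0.0 0.0 -0.0196 0.0000 0.0149 0; 0.0 0.0 0.0 -0.0196 0.0000 0.0149 0
```

move_arm(
  rows="0 0 0 -0.0119 0 -0.0208 0; 0 0 0 -0.0119 0 -0.0208 0; 0 0 0 0.0349 -0.0008 -0.019 0; 0 0 0 0.0349 -0.0008 -0.019 0; 0 0 0 0.0348 -0.0008 -0.0191 0; 0 0 0 0.0348 -0.0008 -0.0191 0; 0 0 0 0.0217 0 0.0377 0; 0 0 0 0.0217 0 0.0377 0",
)

```text
t: 8.0
eef_pos: [0.4429, -0.0521, 0.203]
ee_rot: [3.116, 0.493, -3.099]
force: [0.5, 0.5, -1.1]
width: 0.0008
gripper_force: 0.0
```

```bash
python3 - <<'E'
from lid import *
s=look();p=s["eef_pos"];R=Ro.from_euler('xyz',s["ee_rot"])
d=tip(-.0566,.1606,60);print(rows(p,R,d,Rt(60),3))
E
```

```text
t 8.0 (array([-0.11481487, -0.01010871,  0.1960028 ]), np.float64(61.73991710006104)) [ 0.44 -0.32 -1.01  0.39 -0.44 -2.28] [ 0.5  0.5 -1.1]
lid angle (either face) 0.9453323924787123 mode 0.9 144 236
0.5 -0.6 0.0 -0.0114 0.0029 0.0197 0; 0.5 -0.6 0.0 -0.0112 0.0031 0.0198 0; 0.5 -0.6 0.0 -0.0110 0.0033 0.0198 0
```

```bash
cat > kin.py <<'E'
import numpy as np,itertools
from scipy.optimize import least_squares
from scipy.spatial.transform import Rotation as Ro
from station import arm
Q=[[-.92093,.35936,.01103,-.00036,-1.22412,-.28813],[.1209,-.40406,-.57548,.02166,-.96265,-1.59351],[.49721,-.3774,-.72346,.31963,-.77808,-2.2048],[.28386,.13947,-.57454,.34185,-.37317,-2.10325],[.33,-.02,-.78,.45,-.34,-2.25],[.34,-.05,-.81,.46,-.34,-2.27]]
X=[[.2387,-.63085,.23362,3.13991,-.00015,-2.77998],[.3987,-.1514,.3417,-3.129,.437,-3.032],[.4766,-.0414,.3361,-3.139,.519,-3.1],[.6904,-.0339,.2178,-3.138,.517,-3.101],[.5998,-.0326,.2191,-3.139,.519,-3.1],[.5857,-.0327,.2192,-3.139,.519,-3.1]]
s=arm.get_state();Q.append(list(s["q"]));X.append(list(s["eef_pos"])+list(s["ee_rot"]))
Q=np.array(Q);X=np.array(X);W=np.array([1,1,1,1,.3,.3,1])
def fk(v,q,sg):
    R=Ro.from_rotvec
    A=R([0,0,q[0]]);p=A.apply([v[0],v[1],v[2]])
    A=A*R([0,q[1],0]);p=p+A.apply([0,0,v[3]])
    A=A*R([0,-q[2],0]);p=p+A.apply([v[4],0,v[5]])
    A=A*R([sg[0]*q[3],0,0])*R([0,-q[4],0]);p=p+A.apply([v[6],v[7],v[8]])
    A=A*R([sg[1]*q[5],0,0]);p=p+A.apply([0,v[10],v[11]])
    return p,A*R(v[12:15])
def res(v,sg):
    o=[]
    for q,x,w in zip(Q,X,W):
        p,A=fk(v,q,sg);o+=list(w*(p-x[:3]));o+=list(.3*w*(A.inv()*Ro.from_euler('xyz',x[3:])).as_rotvec())
    return np.array(o+list(2e-3*(v-V0)))
V0=np.array([.05,0,.3,.4,.4,0,.25,0,0,0,0,0,0,1.57,0.])
def fit():
    best=None
    for sg in itertools.product([1,-1],[1,-1]):
        for tr in range(6):
            v=V0.copy();v[12:15]=Ro.random(random_state=tr).as_rotvec()
            r=least_squares(res,v,args=(sg,))
            if best is None or r.cost<best[0]: best=(r.cost,sg,r.x)
    return best
if __name__=="__main__":
    b=fit();print(b[0],b[1],b[2].round(3));np.savez("kin.npz",sg=b[1],v=b[2])
    for q,x in zip(Q,X):
        p,A=fk(b[2],q,b[1]);print((p-x[:3]).round(4),(A.inv()*Ro.from_euler('xyz',x[3:])).magnitude().round(3))
E
python3 kin.py
```

```text
6.861954098722999e-06 (-1, -1) [-0.000e+00 -1.000e-03  1.980e-01  6.010e-01  4.640e-01  0.000e+00
  3.700e-01 -1.910e-01  0.000e+00 -0.000e+00  0.000e+00 -0.000e+00
 -1.209e+00  1.209e+00 -1.209e+00]Traceback (most recent call last):
  File "kin.py", line 34, in <module>
    p,A=fk(b[2],q,b[1]);print((p-x[:3]).round(4),(A.inv()*Ro.from_euler('xyz',x[3:])).magnitude().round(3))
                                                 ^^^^^^^^^^^^^^^^^^^^^^^^^^^^^^^^^^^^^^^^^^^^^^^^^^^^^^
AttributeError: 'float' object has no attribute 'round'
```

```bash
cat > ik.py <<'E'
from kin import *
import h
k=np.load("kin.npz");V=k["v"];SG=k["sg"]
lo=np.array([-3.07,-1.43,-1.02,-3.03,-3.05,-3.03])+.005;hi=np.array([3.07,2.12,1.25,1.67,0,3.03])-.005
def Rh(p,psi,roll=0):
    z=Ro.from_euler('z',h.YAW+np.radians(psi))*Ro.from_euler('y',np.radians(p))  # x->dir
    m=z.as_matrix();return Ro.from_matrix(np.stack([-m[:,2],m[:,1],m[:,0]],1))*Ro.from_euler('z',np.radians(roll))
def ik(pos,R,q0):
    def f(q):
        p,A=fk(V,q,SG);return np.r_[p-pos,.3*(A.inv()*R).as_rotvec()]
    r=least_squares(f,np.clip(q0,lo+1e-3,hi-1e-3),bounds=(lo,hi));return r.x,np.linalg.norm(r.fun)
def tcp(xc,yc,z,R):
    c,s=np.cos(h.YAW),np.sin(h.YAW);return h.C+[xc*c-yc*s,xc*s+yc*c,z]-.008*R.as_matrix()[:,2]
E
python3 - <<'E'
from ik import *
q0=arm.get_state()["q"];np.set_printoptions(precision=2,suppress=True,linewidth=160)
print((Rh(60,0).inv()*h.Rt(60)).magnitude())
for psi in(-60,-45,-30,-15,0,15,30,45,60):
  for p in(30,45,60,75):
    R=Rh(p,psi);q,e=ik(tcp(-.085,0,.068,R),R,q0);qb,eb=ik(tcp(-.055,0,.16,R),R,q0);print(psi,p,"fin %.3f catch %.3f"%(e,eb),q if e<.004 else "",qb if eb<.004 else "")
E
```

```text
1.1111800571508156e-16
-60 30 fin 0.260 catch 0.235  
-60 45 fin 0.191 catch 0.171  
-60 60 fin 0.122 catch 0.106  
-60 75 fin 0.053 catch 0.042  
-45 30 fin 0.232 catch 0.202  
-45 45 fin 0.164 catch 0.137  
-45 60 fin 0.095 catch 0.071  
-45 75 fin 0.024 catch 0.005  
-30 30 fin 0.075 catch 0.173  
-30 45 fin 0.144 catch 0.105  
-30 60 fin 0.073 catch 0.039  
-30 75 fin 0.001 catch 0.000 [ 0.43  0.08 -1.01  0.59 -0.37 -3.02] [ 0.46 -0.   -0.77  0.34 -0.68 -2.77]
-15 30 fin 0.043 catch 0.000  [-0.61 -0.07 -0.98 -2.35 -0.48  1.05]
-15 45 fin 0.005 catch 0.094  
-15 60 fin 0.068 catch 0.026  
-15 75 fin 0.000 catch 0.000 [ 0.4   0.07 -1.01  0.52 -0.31 -2.68] [ 0.42 -0.02 -0.75  0.26 -0.64 -2.41]
0 30 fin 0.008 catch 0.024  
0 45 fin 0.000 catch 0.040 [-0.2   0.04 -0.75 -1.53 -0.17  0.13] 
0 60 fin 0.041 catch 0.013  
0 75 fin 0.000 catch 0.000 [ 0.39  0.07 -0.94  0.28 -0.32 -2.18] [ 0.38 -0.02 -0.71  0.14 -0.63 -2.01]
15 30 fin 0.087 catch 0.047  
15 45 fin 0.000 catch 0.002 [-0.34  0.1  -0.7  -1.36 -0.44  0.25] [ 0.29 -0.14 -0.92 -0.3  -0.01 -1.27]
15 60 fin 0.004 catch 0.000 [ 0.33 
[... 424 characters left out ...]
.12 -0.74 -1.17]
45 30 fin 0.153 catch 0.132  
45 45 fin 0.000 catch 0.000 [-0.44  0.26 -0.52 -1.09 -0.87  0.46] [-0.34  0.11 -0.43 -0.95 -0.93  0.15]
45 60 fin 0.000 catch 0.000 [-0.1   0.16 -0.55 -0.71 -0.65 -0.12] [-0.04  0.05 -0.46 -0.56 -0.79 -0.36]
45 75 fin 0.000 catch 0.000 [ 0.18  0.14 -0.63 -0.28 -0.61 -0.72] [ 0.18  0.06 -0.48 -0.21 -0.83 -0.8 ]
60 30 fin 0.194 catch 0.182  
60 45 fin 0.000 catch 0.000 [-0.42  0.34 -0.41 -0.97 -1.03  0.55] [-0.36  0.21 -0.31 -0.89 -1.13  0.31]
60 60 fin 0.000 catch 0.000 [-0.15  0.23 -0.46 -0.7  -0.83  0.13] [-0.11  0.13 -0.35 -0.6  -0.98 -0.06]
60 75 fin 0.000 catch 0.000 [ 0.13  0.18 -0.55 -0.33 -0.71 -0.37] [ 0.13  0.1  -0.41 -0.27 -0.92 -0.47]
```

```bash
python3 - <<'E'
from ik import *
np.set_printoptions(precision=2,suppress=True,linewidth=160)
s=arm.get_state();p=s["eef_pos"];R=Ro.from_euler('xyz',s["ee_rot"]);q=s["q"]
R1=Rh(60,30);tg=lambda th:tcp(.065-.15*np.cos(th)-.012,0,.085+.15*np.sin(th)-.015,R1)
n=7;from scipy.spatial.transform import Slerp
sl=Slerp([0,1],Ro.concatenate([R,R1]))
for k in range(1,n+1):
    q1,e=ik(p+(tg(.5)-p)*k/n,sl(k/n),q);print("%.4f"%e,q1,(q1-q)*8);q=q1
for th in(.4,.2,0,-.1): print(th,ik(tg(th),R1,q))
print(h.rows(p,R,tg(.5),R1,n))
E
```

```text
0.0000 [ 0.41 -0.28 -0.99  0.3  -0.4  -2.11] [-0.23  0.22  0.19 -0.67  0.27  1.33]
0.0000 [ 0.38 -0.25 -0.95  0.19 -0.38 -1.91] [-0.24  0.25  0.3  -0.88  0.14  1.55]
0.0000 [ 0.34 -0.22 -0.9   0.05 -0.38 -1.69] [-0.31  0.29  0.43 -1.08 -0.02  1.8 ]
0.0000 [ 0.29 -0.17 -0.83 -0.09 -0.41 -1.44] [-0.41  0.32  0.53 -1.19 -0.18  1.98]
0.0000 [ 0.23 -0.13 -0.76 -0.24 -0.44 -1.19] [-0.5   0.34  0.55 -1.13 -0.3   1.97]
0.0000 [ 0.16 -0.09 -0.7  -0.36 -0.49 -0.97] [-0.52  0.34  0.5  -0.96 -0.37  1.81]
0.0000 [ 0.1  -0.05 -0.65 -0.45 -0.54 -0.77] [-0.48  0.33  0.43 -0.76 -0.38  1.58]
0.4 (array([ 0.09, -0.04, -0.67, -0.48, -0.51, -0.73]), np.float64(2.2534859019688704e-12))
0.2 (array([ 0.07,  0.01, -0.69, -0.55, -0.47, -0.64]), np.float64(2.2810766918116925e-08))
0 (array([ 0.04,  0.07, -0.69, -0.64, -0.43, -0.51]), np.float64(4.1399608909142135e-09))
-0.1 (array([ 0.02,  0.1 , -0.68, -0.7 , -0.42, -0.43]), np.float64(3.0461568355331404e-10))
-1.9 -0.3 -3.7 -0.0015 0.0012 0.0087 0; -1.9 -0.3 -3.7 -0.0015 0.0008 0.0088 0; -1.9 -0.3 -3.7 -0.0015 0.0004 0.0088 0; -1.9 -0.3 -3.7 -0.0015 0.0000 0.0088 0; -1.9 -0.3 -3.7 -0.0014 -0.0004 0.0088 0; -1.9 -0.3 -3.7 -0.0014 -0.0008 0.0088 0; -1.9 -0.3 -3.7 -0.0013 -0.0011 0.0088 0
```

move_arm(
  rows="-1.9 -0.3 -3.7 -0.0015 0.0012 0.0087 0; -1.9 -0.3 -3.7 -0.0015 0.0008 0.0088 0; -1.9 -0.3 -3.7 -0.0015 0.0004 0.0088 0; -1.9 -0.3 -3.7 -0.0015 0 0.0088 0; -1.9 -0.3 -3.7 -0.0014 -0.0004 0.0088 0; -1.9 -0.3 -3.7 -0.0014 -0.0008 0.0088 0; -1.9 -0.3 -3.7 -0.0013 -0.0011 0.0088 0",
)

```text
t: 8.93
eef_pos: [0.4792, -0.042, 0.1512]
ee_rot: [3.138, 0.528, -2.581]
force: [-0.3, 0.4, -0.8]
width: 0.0005
gripper_force: 0.0
```

```bash
python3 - <<'E'
from lid import *
from ik import Rh,tcp
import cv2
s=look();p=s["eef_pos"];R=Ro.from_euler('xyz',s["ee_rot"]);R1=Rh(60,30)
print(s["ee_rot"],R1.as_euler('xyz'),s["gripper_force"])
f,_=arm.grab_frame("scene");cv2.imwrite("pics/s3.png",cv2.resize(f[80:280,130:400],None,fx=2.5,fy=2.5))
tg=lambda th:tcp(.065-.15*np.cos(th)-.012,0,.085+.15*np.sin(th)-.015,R1)
print(rows(p,R,tg(.5),R1,1))
E
```

```text
t 8.925 (array([-0.0784556 ,  0.00028991,  0.14424682]), np.float64(59.73599836465889)) [ 0.09 -0.05 -0.64 -0.46 -0.55 -0.76] [-0.3  0.4 -0.8]
lid angle (either face) 0.7226854584784272 mode 0.7000000000000001 56 145
[ 3.13802224  0.52819555 -2.58098622] [ 3.14159265  0.52359878 -2.57799388] 0.0
0.1 0.3 -0.1 0.0014 -0.0002 0.0019 0
```

View pics/s3.png

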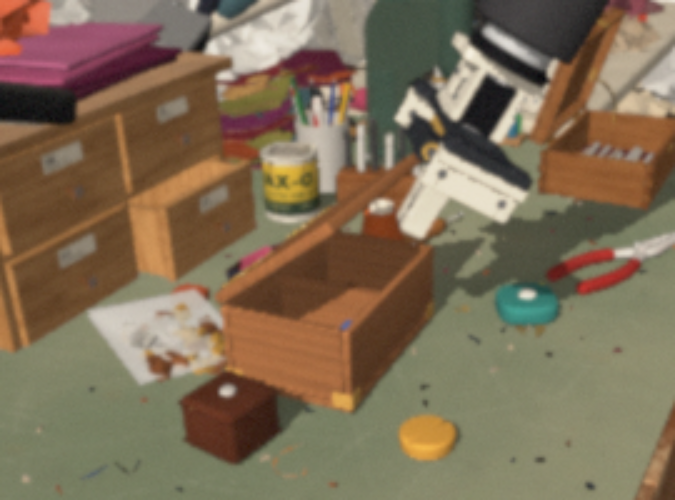

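The picture shows the lid half down (edge line from about (225,295) to (420,165)). The fingers are under and in front of its lip at about (415,220), and everything else is untouched. I'll wait for the lid to land on the fingers.

move_arm(
  rows="0 0 0 0 0 0 0; 0 0 0 0 0 0 0; 0 0 0 0 0 0 0; 0 0 0 0 0 0 0; 0 0 0 0 0 0 0",
)

```text
t: 9.65
eef_pos: [0.4783, -0.0422, 0.151]
ee_rot: [3.138, 0.527, -2.583]
force: [-1.0, -0.1, -0.6]
width: 0.0006
gripper_force: 0.8
```

```bash
python3 - <<'E'
from lid import *
s=look();print(s["gripper_force"])
E
```

```text
t 9.65 (array([-0.07937329,  0.00015554,  0.14413378]), np.float64(59.78295547107685)) [ 0.1  -0.05 -0.65 -0.45 -0.54 -0.77] [-1.  -0.1 -0.6]
lid angle (either face) 0.5831160972927916 mode 0.55 80 221
0.791769981442485
```

move_arm(
  rows="0 0 0 0 0 0 0; 0 0 0 0 0 0 0; 0 0 0 0 0 0 0",
)

```text
t: 10.07
eef_pos: [0.4785, -0.0423, 0.151]
ee_rot: [3.138, 0.527, -2.584]
force: [-2.1, 1.0, -1.3]
width: 0.0005
gripper_force: 1.2
```

```bash
python3 - <<'E'
from lid import *
from ik import Rh,tcp
s=look();print(s["gripper_force"]);p=s["eef_pos"];R=Ro.from_euler('xyz',s["ee_rot"])
R1=Rh(60,30)
tg=lambda th:tcp(.065-.15*np.cos(th)-.012,0,.085+.15*np.sin(th)-.015,R1)
prev=p+0;off=p-tg(.5)
ths=np.linspace(.5,-.08,33)
for k in range(32):
    if k%8==0: print()
    d=R.inv().apply(tg(ths[k+1])-tg(ths[k]));print("0 0 0 %.4f %.4f %.4f 0;"%tuple(d),end=" ")
E
```

```text
t 10.075 (array([-7.91577564e-02, -3.38679060e-06,  1.44099575e-01]), np.float64(59.78176788868527)) [ 0.1  -0.05 -0.65 -0.45 -0.54 -0.77] [-2.1  1.  -1.3]
lid angle (either face) 0.5862257205425242 mode 0.55 82 225
1.1622909738798626

0 0 0 0.0022 0.0006 0.0015 0; 0 0 0 0.0021 0.0006 0.0016 0; 0 0 0 0.0021 0.0006 0.0016 0; 0 0 0 0.0021 0.0006 0.0016 0; 0 0 0 0.0021 0.0005 0.0017 0; 0 0 0 0.0021 0.0005 0.0017 0; 0 0 0 0.0020 0.0005 0.0017 0; 0 0 0 0.0020 0.0005 0.0018 0; 
0 0 0 0.0020 0.0004 0.0018 0; 0 0 0 0.0020 0.0004 0.0018 0; 0 0 0 0.0019 0.0004 0.0019 0; 0 0 0 0.0019 0.0004 0.0019 0; 0 0 0 0.0019 0.0004 0.0019 0; 0 0 0 0.0018 0.0003 0.0020 0; 0 0 0 0.0018 0.0003 0.0020 0; 0 0 0 0.0018 0.0003 0.0020 0; 
0 0 0 0.0017 0.0003 0.0021 0; 0 0 0 0.0017 0.0002 0.0021 0; 0 0 0 0.0017 0.0002 0.0021 0; 0 0 0 0.0017 0.0002 0.0022 0; 0 0 0 0.0016 0.0002 0.0022 0; 0 0 0 0.0016 0.0001 0.0022 0; 0 0 0 0.0016 0.0001 0.0022 0; 0 0 0 0.0015 0.0001 0.0023 0; 
0 0 0 0.0015 0.0001 0.0023 0; 0 0 0 0.0014 0.0000 0.0023 0; 0 0 0 0.0014 0.0000 0.0023 0; 0 0 0 0.0014 -0.0000 0.0023 0; 0 0 0 0.0013 -0.0000 0.0024 0; 0 0 0 0.0013 -0.0001 0.0024 0; 0 0 0 0.0013 -0.0001 0.0024 0; 0 0 0 0.0012 -0.0001 0.0024 0;
```

Lid rests still on the fingers with over 1 N. Lowering at about 0.15 rad/s.

move_arm(
  rows="0 0 0 0.0022 0.0006 0.0015 0; 0 0 0 0.0021 0.0006 0.0016 0; 0 0 0 0.0021 0.0006 0.0016 0; 0 0 0 0.0021 0.0006 0.0016 0; 0 0 0 0.0021 0.0005 0.0017 0; 0 0 0 0.0021 0.0005 0.0017 0; 0 0 0 0.002 0.0005 0.0017 0; 0 0 0 0.002 0.0005 0.0018 0",
)

```text
t: 11.12
eef_pos: [0.4697, -0.0427, 0.1312]
ee_rot: [3.138, 0.528, -2.584]
force: [-1.9, 0.5, -0.2]
width: 0.0004
gripper_force: 0.8
```

```bash
python3 - <<'E'
from lid import *
s=look();print(s["gripper_force"])
E
```

```text
t 11.125 (array([-8.7953857e-02, -7.3423093e-05,  1.2426781e-01]), np.float64(59.762285892151695)) [ 0.09 -0.03 -0.67 -0.5  -0.51 -0.71] [-1.9  0.5 -0.2]
lid angle (either face) 0.4480655469326078 mode 0.4 114 310
0.8250241982750595
```

Following as planned; continue.

move_arm(
  rows="0 0 0 0.002 0.0004 0.0018 0; 0 0 0 0.002 0.0004 0.0018 0; 0 0 0 0.0019 0.0004 0.0019 0; 0 0 0 0.0019 0.0004 0.0019 0; 0 0 0 0.0019 0.0004 0.0019 0; 0 0 0 0.0018 0.0003 0.002 0; 0 0 0 0.0018 0.0003 0.002 0; 0 0 0 0.0018 0.0003 0.002 0",
)

```text
t: 12.18
eef_pos: [0.4637, -0.0431, 0.1104]
ee_rot: [3.138, 0.528, -2.583]
force: [-0.8, 0.6, -1.1]
width: 0.0006
gripper_force: 0.6
```

```bash
python3 - <<'E'
from lid import *
s=look();print(s["gripper_force"])
E
```

```text
t 12.175 (array([-0.09400273, -0.00015699,  0.10349303]), np.float64(59.760685018522615)) [ 0.07 -0.   -0.68 -0.55 -0.48 -0.64] [-0.8  0.6 -1.1]
lid angle (either face) 0.3060913685306299 mode 0.25 127 361
0.6268964312039316
```

move_arm(
  rows="0 0 0 0.0017 0.0003 0.0021 0; 0 0 0 0.0017 0.0002 0.0021 0; 0 0 0 0.0017 0.0002 0.0021 0; 0 0 0 0.0017 0.0002 0.0022 0; 0 0 0 0.0016 0.0002 0.0022 0; 0 0 0 0.0016 0.0001 0.0022 0; 0 0 0 0.0016 0.0001 0.0022 0; 0 0 0 0.0015 0.0001 0.0023 0",
)

```text
t: 13.22
eef_pos: [0.4608, -0.0432, 0.0888]
ee_rot: [3.138, 0.528, -2.583]
force: [0.1, -0.2, -1.9]
width: 0.0005
gripper_force: 0.6
```

```bash
python3 - <<'E'
from lid import *
s=look();print(s["gripper_force"])
E
```

```text
t 13.225 (array([-0.09690637, -0.0001303 ,  0.08188151]), np.float64(59.75613505106362)) [ 0.05  0.04 -0.69 -0.62 -0.45 -0.55] [ 0.1 -0.2 -1.9]
lid angle (either face) 0.1598096975941548 mode 0.1 141 418
0.5655914847739041
```

move_arm(
  rows="0 0 0 0.0015 0.0001 0.0023 0; 0 0 0 0.0014 0 0.0023 0; 0 0 0 0.0014 0 0.0023 0; 0 0 0 0.0014 0 0.0023 0; 0 0 0 0.0013 0 0.0024 0; 0 0 0 0.0013 0 0.0024 0; 0 0 0 0.0013 0 0.0024 0; 0 0 0 0.0012 0 0.0024 0",
)

```text
t: 14.28
eef_pos: [0.4608, -0.043, 0.0671]
ee_rot: [3.138, 0.528, -2.584]
force: [0.9, 0.3, 0.5]
width: 0.0006
gripper_force: 0.0
```

```bash
python3 - <<'E'
from lid import *
from ik import *
s=look();print(s["gripper_force"]);p=s["eef_pos"];R=Ro.from_euler('xyz',s["ee_rot"])
# retreat: -x, then up
a=p+[-.05,0,0.];b=a+[-.02,0,.10]
print(ik(a,R,s["q"]),ik(b,R,s["q"]));print(rows(p,R,a,R,4));print(rows(a,R,b,R,4))
E
```

```text
t 14.275 (array([-9.68447706e-02,  6.30161674e-05,  6.01895296e-02]), np.float64(59.757865483962846)) [ 0.02  0.09 -0.68 -0.69 -0.42 -0.45] [0.9 0.3 0.5]
lid angle (either face) 0.1124116725356402 mode 0.1 150 409
0.0
(array([ 0.01844598,  0.01258667, -0.76758089, -0.69875937, -0.4186391 ,
       -0.43827608]), np.float64(1.0095688647520853e-12)) (array([ 0.16738294, -0.26956392, -0.79689655, -0.36293258, -0.58056837,
       -0.92131333]), np.float64(6.757763789480927e-11))
0.0 0.0 0.0 0.0092 0.0066 -0.0053 0; 0.0 0.0 0.0 0.0092 0.0066 -0.0053 0; 0.0 0.0 0.0 0.0092 0.0066 -0.0053 0; 0.0 0.0 0.0 0.0092 0.0066 -0.0053 0
0.0 0.0 0.0 -0.0089 0.0027 -0.0237 0; 0.0 0.0 0.0 -0.0089 0.0027 -0.0237 0; 0.0 0.0 0.0 -0.0089 0.0027 -0.0237 0; 0.0 0.0 0.0 -0.0089 0.0027 -0.0237 0
```

move_arm(
  rows="0 0 0 0.0092 0.0066 -0.0053 0; 0 0 0 0.0092 0.0066 -0.0053 0; 0 0 0 0.0092 0.0066 -0.0053 0; 0 0 0 0.0092 0.0066 -0.0053 0; 0 0 0 -0.0089 0.0027 -0.0237 0; 0 0 0 -0.0089 0.0027 -0.0237 0; 0 0 0 -0.0089 0.0027 -0.0237 0; 0 0 0 0 0 0 0",
)

```text
t: 15.32
eef_pos: [0.3958, -0.043, 0.1439]
ee_rot: [3.141, 0.532, -2.581]
force: [-0.0, 0.3, 0.2]
width: 0.0005
gripper_force: 0.0
```

move_arm(
  rows="0 0 0 0 0 0 0; 0 0 0 0 0 0 0; 0 0 0 0 0 0 0; 0 0 0 0 0 0 0",
)

```text
t: 15.82
eef_pos: [0.3957, -0.0433, 0.1415]
ee_rot: [3.138, 0.527, -2.584]
force: [-0.5, 0.4, -0.5]
width: 0.0004
gripper_force: 0.0
```

```bash
python3 - <<'E'
from lid import *
import cv2
s=look();f,d=arm.grab_frame("scene");cv2.imwrite("pics/s4.png",cv2.resize(f[80:280,130:400],None,fx=2.5,fy=2.5))
np.save("pics/scene.npy",d);P=cloud("scene")-C;k=(abs(P[...,1])<.09)&(abs(P[...,0]+.01)<.07)&(P[...,2]>.08)&(P[...,2]<.15);A=P[k];print(np.polyfit(A[:,0],A[:,2],1),len(A))
E
```

```text
t 15.825 (array([-0.16195522,  0.00229895,  0.13459735]), np.float64(59.818639665262765)) [ 0.14 -0.2  -0.8  -0.43 -0.53 -0.83] [-0.5  0.4 -0.5]
lid angle (either face) 0.11466853186575714 mode 0.1 155 411
[0.00596538 0.0971899 ] 1930
```

View pics/s4.png

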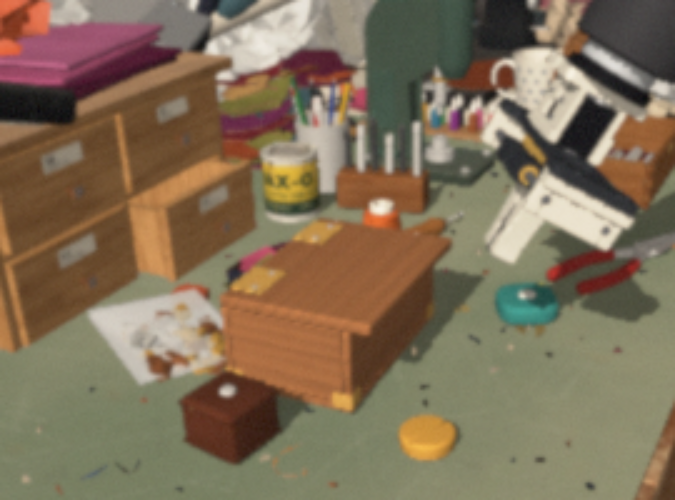

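The lid is flat on the rim, with its outer face level at z = 97 mm. The gripper is clear at about (505,235) and all the bystanders are in place.

```bash
python3 -c "
from station import arm
print(arm.job_done())"
```

```text
the job is handed in; nothing more can be done
None
```

The case is shut and the job handed in (no verdict came back): the lid was tipped forward, caught on the fingers at about 0.5 rad, lowered over about 4 s until it lay flat on the rim, and none of the things round the case were disturbed.

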